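# Clamp the batch card and hold the spring clip open around its edge

### The arm

A 7-joint arm with a two-finger parallel gripper is mounted at the origin on a cart in front of the work surface, level with it; the furniture and walls round the work are solid. World frame = base frame: x ahead of the robot, y to its left, z up, the work surface at z = 0. Lengths are in m, angles in rad, forces in N, time in s.
With the tool pointing down it reaches from about 0.4 to 0.875 m from the base axis. Payload 19.3 kg.
Tool frame: the origin (TCP) lies on the mounting face of the last link; the fingertips stand 173 mm ahead of it and the grasp point (between the pads) lies 155 mm ahead of it (bot.grip_point_offset is the distance from the TCP to the grasp point, in m); z points along the fingers, y is the line along which they close (so a half turn about z gives the same grasp; the last joint's range is limited). The gripper opens to 85 mm and grips with 20 to 120 N. Pads are 22 mm wide; open, the fingers measure 114 mm over their backs; the gripper's body (76 mm by 85 mm) begins 54 mm behind the grasp point. The pads swing forward as they close: fully open they stand 13 mm farther back than shut.
Start: joints at [-1.239, 0.521, -0.036, 1.599, 0.021, 1.021, -0.113], TCP at [0.244, 0.575, 0.405] pointing down, gripper open.
Joint ranges: [-2.91, 2.91], [-0.3, 2.13], [-1.5, 1.42], [0.17, 2.43], [-1.26, 4.41], [0.16, 1.93], [-2.52, 2.52]. Speed limits (rad/s): [1.89, 1.89, 2.39, 2.39, 3.01, 3.01, 3.01].

### API

Orientations are given as [roll, pitch, yaw] about the fixed x, y, z axes, in that order (R = Rz(yaw) Ry(pitch) Rx(roll)).
In Python, from workcell import bot gives the robot as it stands.
- The arm moves only by the tool arm_command, never from a script. Its argument "deltas" is a list of rows, each a list of 3 entries, a list of its own where there are three numbers: the shift along the tool's x, y, z in cm, then the turn, a rotation vector about the tool's x, y, z in rad, then the finger opening in cm, from 0 to 8.54. In form: [[[tx, ty, tz], [rx, ry, rz], claw], ...]. A call has 1 to 20 rows; each row shifts and turns the commanded pose from where the row before left it, along the tool's axes as they then stand; what a row does not reach is not made up. A row lasts 1/10 s, in which the tool goes at most 50 mm and 8.59 degrees, less where a joint would pass 70% of its speed; a pose out of reach is approached as far as the arm can. A call with a gripper value outside its range is refused whole. The fingers move at their own pace and stop on an object; "newtons" is the grip in N (left out, the last holds). Time passes only in rows, so rows that do not move let the fingers close. It gives the time, the measured TCP pose, the force, the opening and the grip force at its end, in the units of the state.
- bot.observe(): the state, without advancing time (a new reading comes with each control period).
- bot.grab_frame(name): name is "scene" or "top" or "wrist"; returns a dict with "frame" (384x512x3 uint8, red, green, blue), "K" (3x3 intrinsics, pixels), "rvec" (rotation vector, rad) and "tvec" (3), from world to camera coordinates, as OpenCV has them; the wrist camera has in their place "T_tool_cam" (4x4, takes a point from camera to tool coordinates, whose origin is the TCP and whose axes are the flange's). Camera axes: x right, y down, z forward; pixel columns grow to the right and rows downward; lengths in m; the calibration is good to about 2 mm. The wrist camera is an equidistant fisheye: a pixel r from the principal point sees the ray r / f radians off the axis. A picture is of the moment at which its call begins: read the wrist's pose just before it. There is no depth.
- bot.job_done(): hands the job in; it is judged then, once.
Trained networks look in a picture, given as the dict that the camera call returned (one of the last four; its "shot" number tells which), for a name from the list of things; names that differ only in an ending like _2 or _b are one class to them, and where a whole thing is asked for, a point or a joint stands for the part that bears it (a point fixed in the world has none). Each returns a list of dicts, best first, with "p" (0 to 1); they miss things now and then, are a little off and sometimes report something else, mostly with a low value. They report only what shows in the picture. A call takes as long as a camera call.
- bot.find_in(name, picture): "rect" ([left, top, width, height] in pixels, round what is visible of it).
- bot.mark_of(name, picture): "at" ([column, row] in pixels: a listed point, or the origin of a listed thing).
The state is a dict: "clock": time; "qpos": joint angles; "qd": joint speeds; "joint_efforts": joint torques, N m; "position": TCP position; "tool_rot": TCP orientation; "force": force on the tool from outside, world axes, zero at the start; "moment": the same for the moment, N m; "grip_width": finger opening in m; "finger_force": force on a finger pad.
Only numpy, scipy, OpenCV 4.12 (cv2) and the standard library are available. Lean on these libraries where they do the work, as an engineer would, in place of code of your own. Each camera call takes 0.05 s, during which the arm holds its last target. There are 200 camera calls.

### The job

First turn the black knob of the batch-card stand clockwise (seen from above) all the way to its end stop, so that the card is clamped. Then take the spring clip lying on the worktop by its two handles, squeeze it wide open and, keeping it level, pass its gaping jaws round the card's upright edge nearest the robot, about midway up the card, until that edge is about halfway down the jaws, without knocking the card. Finish while holding the clip still there, squeezed open with one jaw on each side and neither touching the card (do not let go), and leave the label roll, the jar and the timer where they are.

Things in the scene. Friction and masses are not known exactly. Their poses are not given: they have to be found in the camera images.
- stand: fixed batch-card stand: aluminium base plate 100 (x) x 190 (y) x 12 mm. Origin under the plate's centre, on the worktop; z up, x away from the robot (yaw within 0.35 rad), y to the left. The card stands at y = -50 mm, the knob at x = 0, y = +60 mm; between them a steel presser bar (top 26 mm above the worktop) that the knob drives against the card's foot
- card: white rigid card upright in the stand, fixed: 72 mm along x, 3 mm thick along y, 83 mm high; same axes as the stand. Origin at the middle of its lower edge, 12 mm above the worktop; its top is 95 mm above the worktop
- card_edge (a point): point on the card's upright edge nearest the robot (its -x edge), midway through its thickness and 60 mm above the worktop; axes as the stand: x runs from here into the card, y is the card's normal. The clip's jaws go round this edge at about this height
- cam_knob (a joint): turn of the black knob, rad: grows clockwise seen from above; end stop (card clamped) at 1.6; starts between 0.2 and 0.5; it has friction of 0.06 N m and stays where it is left
- cam_knob_grip (a point): point on the knob's upright axis, 49 mm above the worktop; turns with the knob. The knob's grip is an upright bar 46 mm long, 14 mm thick, from 26 to 56 mm above the worktop, on a round flange 48 mm across with its top at 26 mm; this point's x axis runs along the bar. At joint value 0 the bar lies along the stand's x axis
- clip: steel spring clip, 50 to 90 g, lying on its side, 28 mm high, about 97 mm long. Origin under its pivot, on the worktop; z up along the pivot; +x to the jaws (from x = 5 to 50 mm, shut at rest), -x to the handles, which spread like a V back to x = -48 mm, 52 mm over their ends. Squeezed along y they end flat and parallel, 26 mm over the outer faces. Grip with the pads' middle at x = -30 mm
- clip_mouth (a point): point between the jaws, 28 mm ahead of the pivot (about halfway along the jaws), 14 mm above the clip's underside; axes as the clip. Fully open the jaws gape about 18 mm here and 29 mm at the tips
- clip_l (a joint): opening of each jaw lever, rad: 0 shut, 0.30 fully squeezed (both levers turn equally). The handles need about 5 N to start and 9 N to open fully; grip with 12 to 25 N. Released, it snaps shut
- label_roll: white label roll, 70 mm across and 36 mm high, a bystander; origin at the centre of its underside
- jar_b: small ointment jar, 50 mm across and 46 mm high, a bystander; origin at the centre of its underside
- timer: flat kitchen timer, 66 x 66 x 19 mm, a bystander; origin at the centre of its underside

How it is judged:
By the outcome, as a careful person would: the job done as asked, in the order asked, and still so for the second after the job is handed in, while the arm keeps its last pose, push and grip.
It also fails if it takes over 56 s, if anything falls off the work surface, if the arm or the gripper's body presses on something with over 40 N, if the wrist force passes 120 N, or if a joint passes its speed limit or range.

## Working session

There is one attempt and no reset: what is moved stays moved. The work goes in short steps, Python scripts to look and compute and a tool call to move; the robot and the scene stay as the last step left them, time stands still between calls to the robot, and variables do not carry over. Pictures are saved under pics/ and viewed, at most 10 in all, crops included, and the job is handed in when it is done.

Besides the shell and the picture viewer there is one more tool, called as name(argument=value, ...) on one line, values as JSON. arm_command: Moves the arm, as the interface text tells. Its arguments: {"type":"object","properties":{"deltas":{"type":"array","items":{"type":"array"}},"newtons":{"type":"number"}},"required":["deltas"]}

```bash
mkdir -p pics; cat > h.py <<'E'
import numpy as np, cv2, sys
from scipy.spatial.transform import Rotation as R
from workcell import bot
def cam(pic):
    """returns origin,world; function pix->ray"""
    Rm=cv2.Rodrigues(np.array(pic["rvec"],float))[0]; t=np.array(pic["tvec"],float).ravel()
    return Rm,t,np.array(pic["K"])
def onplane(pic,px,z,st=None):
    if "T_tool_cam" in pic:
        K=np.array(pic["K"]);T=np.array(pic["T_tool_cam"])
        d=np.array([(px[0]-K[0,2])/K[0,0],(px[1]-K[1,2])/K[1,1]]);th=np.linalg.norm(d)
        r=np.r_[d/th*np.sin(th),np.cos(th)] if th>1e-9 else np.array([0,0,1.])
        Rt=R.from_euler('xyz',st["tool_rot"]).as_matrix() if len(st["tool_rot"])==3 else None
        o=Rt@T[:3,3]+st["position"]; r=Rt@T[:3,:3]@r
    else:
        Rm,t,K=cam(pic); r=Rm.T@np.linalg.solve(K,[px[0],px[1],1]); o=-Rm.T@t
    return o+r*(z-o[2])/r[2]
def proj(pic,P,st=None):
    P=np.atleast_2d(P)
    if "T_tool_cam" in pic:
        K=np.array(pic["K"]);T=np.array(pic["T_tool_cam"])
        Rt=R.from_euler('xyz',st["tool_rot"]).as_matrix()
        q=(P-st["position"])@Rt; q=(q-T[:3,3])@T[:3,:3]
        rr=np.linalg.norm(q[:,:2],axis=1); th=np.arctan2(rr,q[:,2])
        return K[:2,2]+(q[:,:2]/rr[:,None])*th[:,None]*[K[0,0],K[1,1]]
    Rm,t,K=cam(pic); q=(P@Rm.T+t)@K.T
    return q[:,:2]/q[:,2:]
def save(pic,n,crop=None,s=1):
    im=pic["frame"][:,:,::-1]
    if crop: l,t,w,h=crop; im=im[t:t+h,l:l+w]
    cv2.imwrite("pics/"+n,cv2.resize(im,None,fx=s,fy=s,interpolation=cv2.INTER_CUBIC))
E
python3 - <<'E'
from h import *
print({k:np.round(v,3) for k,v in bot.observe().items()})
Z=dict(stand=0,card=.012,card_edge=.06,cam_knob_grip=.049,clip=0,clip_mouth=.014,label_roll=0,jar_b=0,timer=0)
ims=[]
for c in("top","scene"):
    p=bot.grab_frame(c); ims.append(p["frame"][:,:,::-1])
    Rm,t,K=cam(p); print(c,np.round(-Rm.T@t,3))
    for n,z in Z.items():
        for m in bot.mark_of(n,p)[:2]: print(n,round(m["p"],2),np.round(m["at"],1),np.round(onplane(p,m["at"],z),4))
    save(p,c+".png",None,1.5)
E
```

```text
{'clock': np.float64(0.0), 'qpos': array([-1.239,  0.522, -0.036,  1.6  ,  0.021,  1.021, -0.113]), 'qd': array([ 0.   ,  0.001,  0.   , -0.001,  0.001,  0.001, -0.   ]), 'joint_efforts': array([ 2.0000e-03, -9.2710e+01,  1.9800e+00, -3.6995e+01,  1.8000e-02,
        8.0000e-03, -0.0000e+00]), 'position': array([0.244, 0.575, 0.404]), 'tool_rot': array([-3.14,  0.  ,  2.74]), 'force': array([ 0.506, -0.275, -0.202]), 'moment': array([-0.062, -0.045, -0.023]), 'finger_force': np.float64(0.0), 'grip_width': np.float64(0.085)}
top [0.356 0.04  1.195]
stand 0.57 [219.1 179.2] [0.553  0.0957 0.    ]
card 0.74 [298.4 150.1] [ 0.6289 -0.1153  0.012 ]
card 0.41 [236.1 177.4] [0.5557 0.0505 0.012 ]
card_edge 0.46 [235.9 190.3] [0.5147 0.0507 0.06  ]
cam_knob_grip 0.63 [196.6 180. ] [0.543  0.1506 0.049 ]
clip 0.83 [360.  195.4] [ 0.5084 -0.2787  0.    ]
clip_mouth 0.67 [358.4 182.2] [ 0.5418 -0.272   0.014 ]
label_roll 0.63 [126.  220.9] [0.4432 0.3385 0.    ]
jar_b 0.61 [295.6 149.4] [ 0.6336 -0.1094  0.    ]
timer 0.8 [282.9 242.9] [ 0.3838 -0.0714  0.    ]
scene [-0.021 -0.78   0.715]
stand 0.71 [243.2 195. ] [0.5505 0.0961 0.    ]
stand 0.54 [223.3 248.9] [ 0.3842 -0.0646  0.    ]
card 0.9 [254.6 196.9] [0.561  0.0553 0.012 ]
card_edge 0.75 [242.9 189.1] [0.5173 0.0457 0.06  ]
cam_knob_grip 0.73 [172.3 166.1] [0.4285 0.2806 0.049 ]
cam_knob_grip 0.69 [228.5 168.3] [0.5533 0.173  0.049 ]
clip 0.78 [327.7 280.1] [ 0.515  -0.2857  0.    ]
clip_mouth 0.89 [336.3 267.8] [ 0.5458 -0.2786  0.014 ]
label_roll 0.66 [170.3 168.6] [0.4497 0.3486 0.    ]
jar_b 0.95 [319.6 220.4] [ 0.6444 -0.1162  0.    ]
timer 0.91 [221.9 252.8] [ 0.3741 -0.0745  0.    ]
```

View pics/top.png

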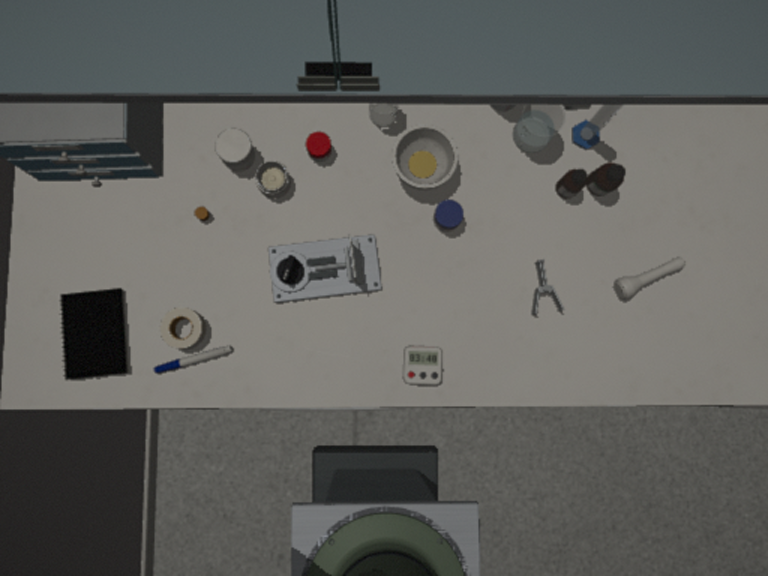

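View pics/scene.png

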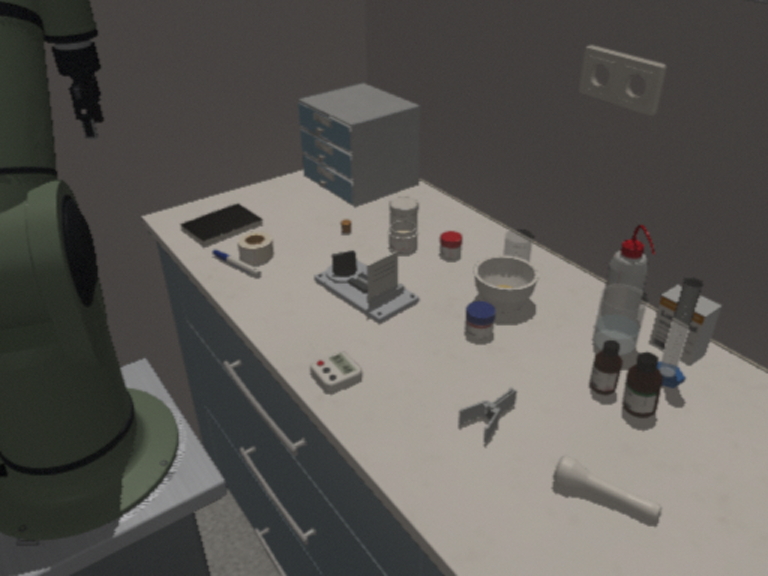

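The views agree. In the top picture (1.5x), the stand is at about (325,268), the knob at (291,270) and the card at (352,262). The clip is at (545,290) with its jaws up (+x) and its handles toward the robot; the timer is at (422,365), the roll at (183,328) and the blue-capped jar at (448,214). I'll go above the knob first.

arm_command(deltas=[[[-3.7, -2.3, 0.2], [0, 0, 0], 8.5], [[-3.7, -2.3, 0.2], [0, 0, 0], 8.5], [[-3.7, -2.3, 0.2], [0, 0, 0], 8.5], [[-3.7, -2.3, 0.2], [0, 0, 0], 8.5], [[-3.7, -2.3, 0.5], [0, 0, 0], 8.5], [[-3.7, -2.3, 0.5], [0, 0, 0], 8.5], [[-3.7, -2.3, 1], [0, 0, 0], 8.5], [[-3.7, -2.3, 1], [0, 0, 0], 7], [[-3.7, -2.3, 1], [0, 0, 0], 6], [[-3.7, -2.3, 1], [0, 0, 0], 6], [[-3.7, -2.2, 1], [0, 0, 0], 6], [[-3.4, -2, 1], [0, 0, 0], 6], [[0, 0, 0], [0, 0, 0], 6]])

```text
clock: 2.3
position: [0.5461, 0.1473, 0.3255]
tool_rot: [-3.139, 0.001, 2.733]
force: [0.5, 0.3, 0.8]
grip_width: 0.0598
finger_force: 0.0
```

```bash
python3 - <<'E'
from h import *
st=bot.observe(); print(st["clock"],np.round(st["position"],4),np.round(st["tool_rot"],3))
p=bot.grab_frame("wrist"); save(p,"w1.png",None,1.5); print(p["K"],np.round(p["T_tool_cam"],3))
for n,z in dict(cam_knob_grip=.049,stand=0,card=.012,card_edge=.06).items():
    for m in bot.mark_of(n,p)[:2]: print(n,round(m["p"],2),np.round(m["at"],1),np.round(onplane(p,m["at"],z,st),4))
E
```

```text
2.3 [0.5461 0.1473 0.3255] [-3.139e+00  1.000e-03  2.733e+00]
[[297.31863964   0.         255.63213652]
 [  0.         297.31863964 192.73354117]
 [  0.           0.           1.        ]] [[ 0.001 -0.956 -0.292  0.074]
 [ 1.     0.001  0.001  0.001]
 [-0.    -0.292  0.956  0.029]
 [ 0.     0.     0.     1.   ]]
cam_knob_grip 0.61 [274.3 185.9] [0.5484 0.1642 0.049 ]
stand 0.97 [222.3 202.7] [0.5576 0.1041 0.    ]
stand 0.53 [ 39.5 126.5] [ 0.3821 -0.0649  0.    ]
card 0.62 [180.8 226.9] [0.5615 0.0541 0.012 ]
card_edge 0.97 [146.7 218.6] [0.5282 0.0488 0.06  ]
```

View pics/w1.png

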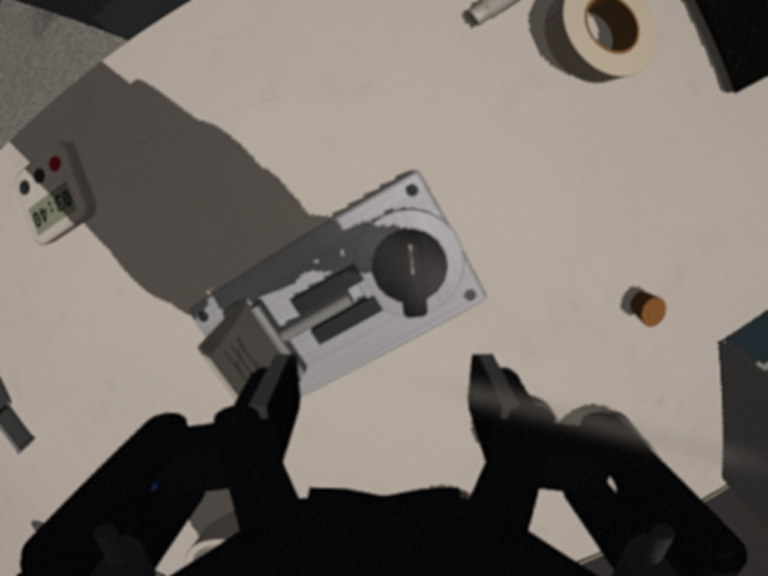

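The wrist view shows the knob's dark bar running near vertical in the picture, with its white line from (409,243) to (413,275). Plate screws are at (412,190), (470,295) and (203,315).

```bash
cat >> h.py <<'E'
def go(xyz,yaw,st=None):
    """tool-frame delta (cm) and clockwise turn to TCP target; tool down"""
    st=st or bot.observe(); Rt=R.from_euler('xyz',st["tool_rot"])
    d=R.inv(Rt).apply(np.array(xyz)-st["position"])*100
    rv=(R.inv(Rt)*R.from_euler('xyz',[np.pi,0,yaw])).as_rotvec()
    print("delta cm",np.round(d,2),"turn",np.round(rv,3))
E
python3 - <<'E'
from h import *
st=bot.observe(); p=bot.grab_frame("wrist")
W=lambda a,z:onplane(p,np.array(a)/1.5,z,st)
a,b=W((409,243),.056),W((413,275),.056); print("line",a,b,np.arctan2(*(a-b)[[1,0]]))
e=W((416,312),.04);print("end",e)
s=[W(q,.012) for q in((412,190),(470,295),(203,315))]; print(np.round(s,4))
d=s[0]-s[2];print("yaw from y",np.arctan2(-d[0],d[1]),np.linalg.norm(d)); d=s[1]-s[0];print("yaw x",np.arctan2(d[1],d[0]),np.linalg.norm(d))
c=(s[1]+s[2])/2;print("stand centre",c); y=np.arctan2(-(s[0]-s[2])[0],(s[0]-s[2])[1])
for q in((0,.06),(-.036,-.05)): print(q,c[:2]+R.from_euler('z',y).as_matrix()[:2,:2]@q)
E
```

```text
line [0.52462217 0.17785789 0.056     ] [0.542463   0.17305606 0.056     ] 2.8786749487203025
end [0.5695042  0.16536817 0.04      ]
[[0.5022 0.1918 0.012 ]
 [0.5828 0.202  0.012 ]
 [0.5233 0.0216 0.012 ]]
yaw from y 0.12310980707714611 0.17153615797010177
yaw x 0.12578745523833104 0.08125022501501805
stand centre [0.55306294 0.11180298 0.012     ]
(0, 0.06) [0.54569499 0.17134887]
(-0.036, -0.05) [0.52347536 0.05776063]
```

```bash
python3 - <<'E'
from h import *
go((.547,.167,.30),2.879)
p=bot.grab_frame("top")
print(np.round([onplane(p,np.array(q)/1.5,.012) for q in((269,246),(375,235),(382,290),(277,302))],4))
E
```

```text
delta cm [0.21 1.38 2.7 ] turn [ 0.001  0.    -0.137]
[[0.5918 0.2    0.012 ]
 [0.6113 0.0136 0.012 ]
 [0.5132 0.0019 0.012 ]
 [0.4927 0.1847 0.012 ]]
```

arm_command(deltas=[[[0.2, 0.5, 1.3], [0, 0, -0.137], 6], [[0, 0, 1.3], [0, 0, 0], 6], [[0, 0, 0], [0, 0, 0], 6], [[0, 0, 0], [0, 0, 0], 6], [[0, 0, 0], [0, 0, 0], 6], [[0, 0, 0], [0, 0, 0], 6]])

```text
clock: 3.25
position: [0.5442, 0.1578, 0.3012]
tool_rot: [3.141, 0.001, 2.876]
force: [0.2, 0.0, 0.2]
grip_width: 0.0598
finger_force: 0.0
```

```bash
python3 - <<'E'
from h import *
st=bot.observe(); print(st["clock"],np.round(st["position"],4),np.round(st["tool_rot"],3),np.abs(st["qd"]).max())
p=bot.grab_frame("wrist"); save(p,"w2.png",None,1.5)
for n,z in dict(cam_knob_grip=.049,stand=0,card=.012,card_edge=.06).items():
    for m in bot.mark_of(n,p)[:1]: print(n,round(m["p"],2),np.round(m["at"],1),np.round(onplane(p,m["at"],z,st),4))
E
```

```text
3.25 [0.5442 0.1578 0.3012] [3.141e+00 1.000e-03 2.876e+00] 0.004547476237484038
cam_knob_grip 0.94 [263.4 202.2] [0.548 0.164 0.049]
stand 0.83 [205.9 210. ] [0.5576 0.1044 0.    ]
card 0.9 [155.5 229.8] [0.5609 0.051  0.012 ]
card_edge 0.93 [121.  214.6] [0.5247 0.0493 0.06  ]
```

View pics/w2.png

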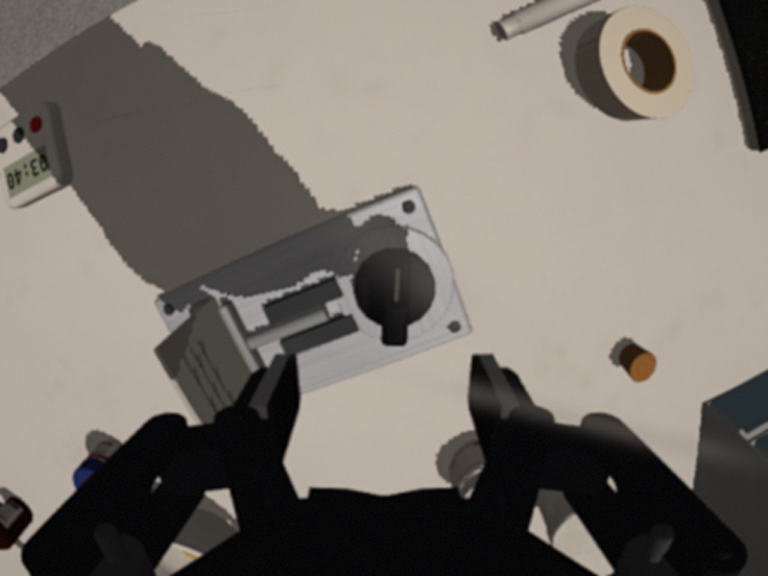

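The knob's line now runs from (398,268) to (397,300), so it is aligned with the fingers. Screws are at (408,207), (455,326) and (169,309).

```bash
python3 - <<'E'
from h import *
st=bot.observe(); p=bot.grab_frame("wrist")
W=lambda a,z:onplane(p,np.array(a)/1.5,z,st)
a,b,e=W((398,268),.056),W((397,300),.056),W((395,345),.045); print("line",a,b,np.arctan2(*(a-b)[[1,0]]),e)
s=[W(q,.012) for q in((408,207),(455,326),(169,309))]; print(np.round(s,4))
d=s[0]-s[2];y=np.arctan2(-d[0],d[1]);print("yaw from y",y,np.linalg.norm(d)); d=s[1]-s[0];print("yaw x",np.arctan2(d[1],d[0]),np.linalg.norm(d))
c=(s[1]+s[2])/2;print("stand centre",c)
for q in((0,.06),(-.036,-.05)): print(q,c[:2]+R.from_euler('z',y).as_matrix()[:2,:2]@q)
g=c[:2]+R.from_euler('z',y).as_matrix()[:2,:2]@(0,.06)
go((*g,.204),2.88)
E
```

```text
line [0.52774641 0.17059851 0.056     ] [0.54387765 0.16586911 0.056     ] 2.85640177016884 [0.57272911 0.15756382 0.045     ]
[[0.5049 0.1841 0.012 ]
 [0.5848 0.1945 0.012 ]
 [0.5254 0.0148 0.012 ]]
yaw from y 0.12036615554852963 0.17053772400164666
yaw x 0.1290365721874836 0.08054476583149668
stand centre [0.55506634 0.10463182 0.012     ]
(0, 0.06) [0.54786179 0.16419771]
(-0.036, -0.05) [0.52533059 0.05067086]
delta cm [-0.2   0.72  9.68] turn [ 0.     0.    -0.003]
```

arm_command(deltas=[[[-0.2, 0.7, 2], [0, 0, 0], 6], [[0, 0, 3], [0, 0, 0], 5], [[0, 0, 3], [0, 0, 0], 4], [[0, 0, 1.6], [0, 0, 0], 4], [[0, 0, 0], [0, 0, 0], 3], [[0, 0, 0], [0, 0, 0], 0.5], [[0, 0, 0], [0, 0, 0], 0.5], [[0, 0, 0], [0, 0, 0], 0.5], [[0, 0, 0], [0, 0, 0], 0.5], [[0, 0, 0], [0, 0, 0], 0.5]], newtons=40)

```text
clock: 4.55
position: [0.5479, 0.1635, 0.2054]
tool_rot: [-3.141, 0.001, 2.876]
force: [-0.4, -6.6, -4.6]
grip_width: 0.0133
finger_force: 41.0
```

arm_command(deltas=[[[0, 0, 0], [0, 0, 0.1], 0.5], [[0, 0, 0], [0, 0, 0.12], 0.5], [[0, 0, 0], [0, 0, 0.13], 0.5], [[0, 0, 0], [0, 0, 0.13], 0.5], [[0, 0, 0], [0, 0, 0.13], 0.5], [[0, 0, 0], [0, 0, 0.13], 0.5], [[0, 0, 0], [0, 0, 0.13], 0.5], [[0, 0, 0], [0, 0, 0.13], 0.5], [[0, 0, 0], [0, 0, 0.1], 0.5], [[0, 0, 0], [0, 0, 0.06], 0.5], [[0, 0, 0], [0, 0, 0], 0.5], [[0, 0, 0], [0, 0, 0], 0.5], [[0, 0, 0], [0, 0, 0], 0.5], [[0, 0, 0], [0, 0, 0], 0.5]])

```text
clock: 5.95
position: [0.5473, 0.1625, 0.2054]
tool_rot: [-3.14, 0.001, 1.715]
force: [-7.0, -13.0, 3.5]
grip_width: 0.0131
finger_force: 42.3
```

```bash
python3 -c "
from h import *
s=bot.observe();print(s['position'],s['tool_rot'],s['force'],s['moment'],s['qpos'])"
```

```text
[0.54732178 0.162485   0.20537738] [-3.13995222e+00  1.07395846e-03  1.71538182e+00] [ -6.97246289 -12.95506619   3.54964042] [-2.79196004  1.40398141 -0.05257098] [-0.60027793  0.74923916  0.29842606  1.8857726  -0.38246484  0.56429101
  0.09387861]
```

arm_command(deltas=[[[0, 0, 0], [0, 0, 0.05], 0.5], [[0, 0, 0], [0, 0, 0.04], 0.5], [[0, 0, 0], [0, 0, 0.03], 0.5], [[0, 0, 0], [0, 0, 0], 0.5], [[0, 0, 0], [0, 0, 0], 0.5]])

```text
clock: 6.45
position: [0.5472, 0.1628, 0.2055]
tool_rot: [-3.14, 0.001, 1.597]
force: [-9.0, -11.7, 7.6]
grip_width: 0.0131
finger_force: 63.4
```

```bash
python3 -c "
from h import *
s=bot.observe();print(s['position'],s['tool_rot'],s['force'],s['moment'])"
```

```text
[0.54721777 0.16282981 0.20548495] [-3.13994564e+00  1.16397705e-03  1.59723250e+00] [ -9.00397867 -11.67189658   7.60409188] [-2.62104941  1.81500969  1.101363  ]
```

The end stop is reached: yaw change about 1.21 rad, moment +1.1 N m. I'll release, rise and check the knob.

arm_command(deltas=[[[0, 0, 0], [0, 0, 0], 5], [[0, 0, 0], [0, 0, 0], 5], [[0, 0, 0], [0, 0, 0], 5], [[0, 0, -2], [0, 0, 0], 5], [[0, 0, -4], [0, 0, 0], 7], [[0, 0, -4], [0, 0, 0], 7], [[0, 0, -3], [0, 0, 0], 7], [[0, 0, 0], [0, 0, 0], 7], [[0, 0, 0], [0, 0, 0], 7], [[0, 0, 0], [0, 0, 0], 7]])

```text
clock: 7.45
position: [0.5475, 0.1642, 0.334]
tool_rot: [-3.141, 0.0, 1.597]
force: [-0.5, 0.0, -0.3]
grip_width: 0.0702
finger_force: 0.0
```

```bash
python3 - <<'E'
from h import *
st=bot.observe(); print(st["clock"],np.round(st["position"],4),np.round(st["tool_rot"],3))
p=bot.grab_frame("wrist"); save(p,"w3.png",None,1.5)
P=np.array([.548,.164,.056]); u=lambda a:np.array([np.cos(a),np.sin(a),0])*.023
a=.124-1.6
print(proj(p,[P,P+u(a),P-u(a)],st)*1.5)
go((.486,-.286,.33),.2)
E
```

```text
7.45 [0.5475 0.1642 0.334 ] [-3.141  0.     1.597]
[[383.37396861 287.95992599]
 [385.97203697 324.67706277]
 [380.64071929 249.33279523]]
delta cm [-44.83  -7.33   0.41] turn [-1.000e-03  1.000e-03  1.397e+00]
```

View pics/w3.png

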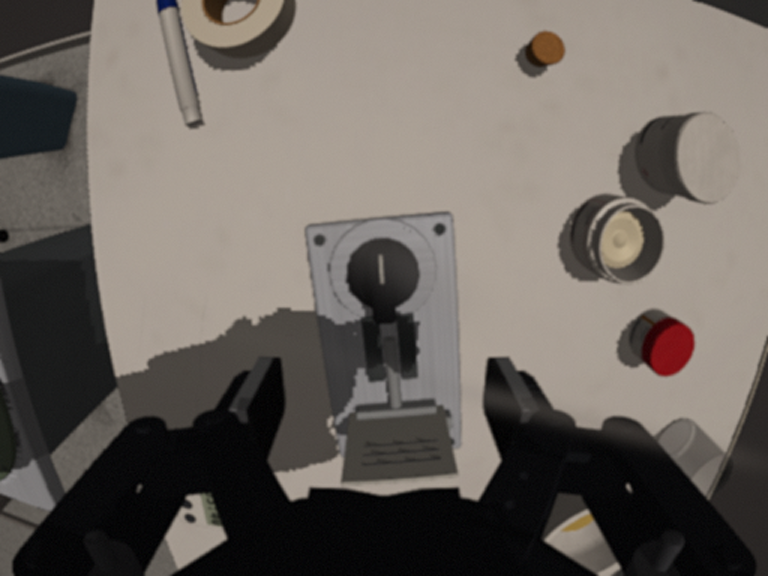

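The knob bar's line, (380,255) to (382,283), now matches the predicted end-stop direction: clamped. Next, the clip.

arm_command(deltas=[[[-3, -0.5, 0], [0, 0, 0], 7.5], [[-4.2, -0.7, 0], [0, 0, 0], 7.5], [[-4.2, -0.7, 0], [0, 0, 0], 7.5], [[-4.2, -0.7, 0], [0, 0, 0], 7.5], [[-4.2, -0.7, 0], [0, 0, 0], 7.5], [[-4.2, -0.7, 0], [0, 0, 0], 7.5], [[-4.2, -0.7, 0], [0, 0, 0], 7.5], [[-4.2, -0.7, 0], [0, 0, 0], 7.5], [[-4.2, -0.7, 0], [0, 0, 0], 7.5], [[-4.2, -0.6, 0], [0, 0, 0], 7.5], [[-4, -0.6, 0], [0, 0, 0], 7.5]])

```text
clock: 8.6
position: [0.4858, -0.2876, 0.3339]
tool_rot: [-3.14, -0.0, 1.596]
force: [0.1, 0.5, -0.6]
grip_width: 0.0752
finger_force: 0.0
```

arm_command(deltas=[[[0, 0, 0], [0, 0, 0.1], 7.5], [[0, 0, 0], [0, 0, 0.13], 7.5], [[0, 0, 0], [0, 0, 0.13], 7.5], [[0, 0, 0], [0, 0, 0.13], 7.5], [[0, 0, 0], [0, 0, 0.13], 7.5], [[0, 0, 0], [0, 0, 0.13], 7.5], [[0, 0, 0], [0, 0, 0.13], 7.5], [[0, 0, 0], [0, 0, 0.13], 7.5], [[0, 0, 0], [0, 0, 0.13], 7.5], [[0, 0, 0], [0, 0, 0.13], 7.5], [[0, 0, 0], [0, 0, 0.13], 7.5], [[0, 0, 0], [0, 0, 0], 7.5], [[0, 0, 0], [0, 0, 0], 7.5], [[0, 0, 0], [0, 0, 0], 7.5], [[0, 0, 0], [0, 0, 0], 7.5]])

```text
clock: 10.1
position: [0.4864, -0.2858, 0.3347]
tool_rot: [-3.141, -0.0, 0.198]
force: [0.1, 0.5, -0.3]
grip_width: 0.075
finger_force: 0.0
```

```bash
python3 - <<'E'
from h import *
st=bot.observe(); print(st["clock"],np.round(st["position"],4),np.round(st["tool_rot"],3),np.round(st["qpos"],2))
p=bot.grab_frame("wrist"); save(p,"w4.png",None,1.5)
for n,z in dict(clip=0,clip_mouth=.014).items():
    for m in bot.mark_of(n,p)[:1]: print(n,round(m["p"],2),np.round(m["at"],1),np.round(onplane(p,m["at"],z,st),4))
E
```

```text
10.1 [ 0.4864 -0.2858  0.3347] [-3.141 -0.     0.198] [-0.12  0.67  0.83  1.86 -0.63  0.89 -0.37]
clip 0.57 [255.8 145.6] [ 0.5188 -0.279   0.    ]
clip_mouth 0.75 [255.  124.1] [ 0.5414 -0.2737  0.014 ]
```

View pics/w4.png

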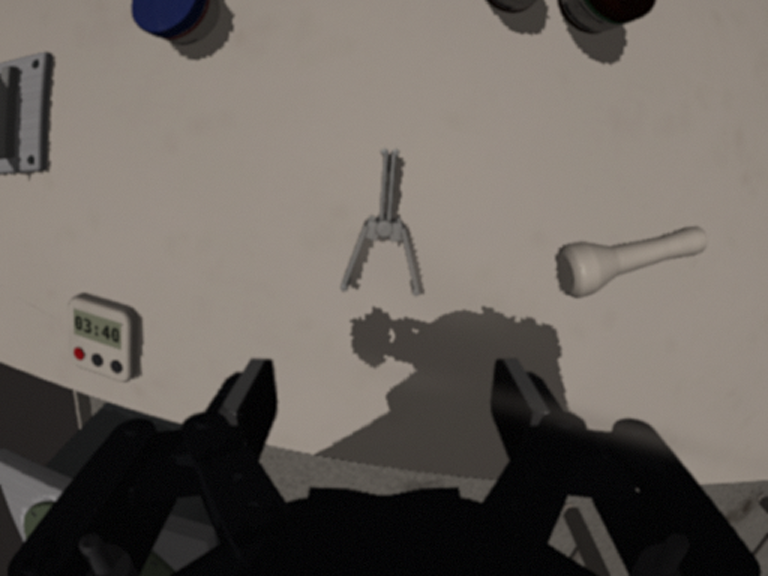

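The clip's pivot is at (384,229), the jaw tips at (390,152), and the handle ends at (347,289) and (418,292). It is only slightly turned from the tool's axis.

```bash
python3 - <<'E'
from h import *
st=bot.observe(); p=bot.grab_frame("wrist")
W=lambda a,z:onplane(p,np.array(a)/1.5,z,st)
pv,t,h1,h2=W((384,229),.028),W((390,152),.028),W((347,289),.026),W((418,292),.026)
h=(h1+h2)/2
print(pv,t,h1,h2,"len",np.linalg.norm((t-h)[:2]),"ends",np.linalg.norm(h1-h2))
d=t-h;y=np.arctan2(d[1],d[0]);d2=t-pv;print("yaw",y,np.arctan2(d2[1],d2[0]))
u=np.array([np.cos(y),np.sin(y),0]); g1=t-.08*u; g2=h+.018*u; print(g1,g2)
go((*g1[:2],.176),y)
E
```

```text
[ 0.5159839  -0.27980228  0.028     ] [ 0.56403421 -0.27388814  0.028     ] [ 0.47205019 -0.26390008  0.026     ] [ 0.47920158 -0.30999352  0.026     ] len 0.08936756338475302 ends 0.04664490627889124
yaw 0.14664805143840845 0.12246625018941161
[ 0.4848929  -0.28557798  0.028     ] [ 0.49343268 -0.28431659  0.026     ]
delta cm [-0.15 -0.05 15.88] turn [ 0.    -0.     0.051]
```

arm_command(deltas=[[[0, -0.1, 2], [0, 0, 0.051], 7], [[0, 0, 4], [0, 0, 0], 7], [[0, 0, 4], [0, 0, 0], 7], [[0, 0, 3.5], [0, 0, 0], 7], [[0, 0, 2.3], [0, 0, 0], 7], [[0, 0, 0], [0, 0, 0], 7], [[0, 0, 0], [0, 0, 0], 4], [[0, 0, 0], [0, 0, 0], 2], [[0, 0, 0], [0, 0, 0], 2], [[0, 0, 0], [0, 0, 0], 2], [[0, 0, 0], [0, 0, 0], 2], [[0, 0, 0], [0, 0, 0], 2], [[0, 0, 0], [0, 0, 0], 2], [[0, 0, 0], [0, 0, 0], 2]], newtons=22)

```text
clock: 11.7
position: [0.4868, -0.2853, 0.1788]
tool_rot: [3.14, -0.002, 0.146]
force: [-1.3, 0.2, 7.8]
grip_width: 0.0254
finger_force: 22.4
```

arm_command(deltas=[[[0, 0, -1], [0, 0, 0], 2], [[0, 0, -3], [0, 0, 0], 2], [[0, 0, -4], [0, 0, 0], 2], [[0, 0, -3], [0, 0, 0], 2], [[0, 0, -1], [0, 0, 0], 2], [[0, 0, 0], [0, 0, 0], 2], [[0, 0, 0], [0, 0, 0], 2], [[0, 0, 0], [0, 0, 0], 2]])

```text
clock: 12.5
position: [0.4861, -0.2845, 0.2959]
tool_rot: [-3.141, 0.001, 0.146]
force: [-0.8, 0.1, -0.7]
grip_width: 0.0246
finger_force: 21.9
```

```bash
python3 - <<'E'
from h import *
st=bot.observe(); print(st["clock"],np.round(st["position"],4),np.round(st["tool_rot"],3),st["grip_width"],st["finger_force"])
p=bot.grab_frame("wrist"); save(p,"w5.png",None,1.5)
for n in("clip","clip_mouth"):
    for m in bot.mark_of(n,p)[:1]: print(n,round(m["p"],2),np.round(m["at"],1))
Rt=R.from_euler('xyz',st["tool_rot"])
for x in(.03,.058,.08):
    for y in(-.0145,0,.0145): print(x,y,np.round(proj(p,Rt.apply([x,y,.148])+st["position"],st)[0]*1.5))
E
```

```text
12.5 [ 0.4861 -0.2845  0.2959] [-3.141e+00  1.000e-03  1.460e-01] 0.02455320002556609 21.858324160566553
clip 0.89 [254.7 180.5]
0.03 -0.0145 [335. 318.]
0.03 0 [385. 318.]
0.03 0.0145 [436. 318.]
0.058 -0.0145 [332. 219.]
0.058 0 [386. 219.]
0.058 0.0145 [440. 220.]
0.08 -0.0145 [331. 138.]
0.08 0 [386. 137.]
0.08 0.0145 [441. 138.]
```

View pics/w5.png

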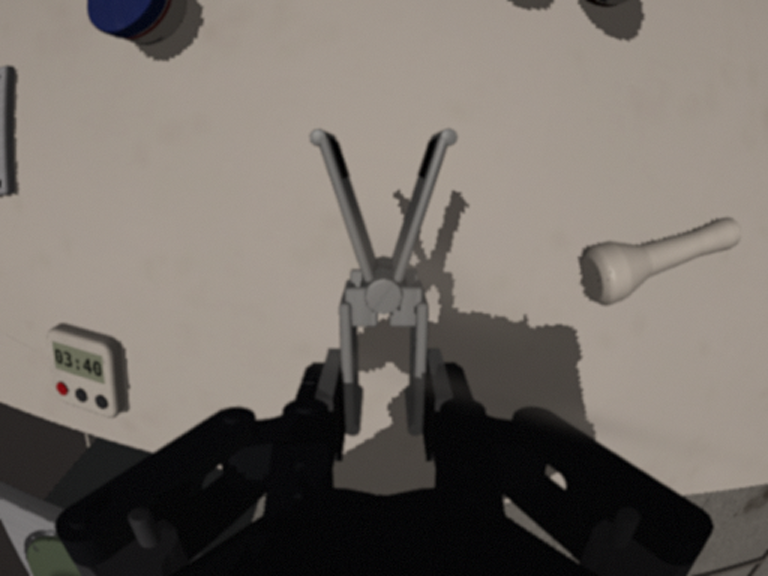

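The clip is held straight and wide open: pivot at (383,296), jaw tips at (318,137) and (449,137), symmetric about the tool axis. I'll carry it to in front of the card edge, staying above card height.

arm_command(deltas=[[[0, -1, -1], [0, 0, 0], 2], [[-0.2, -2.5, 0], [0, 0, 0], 2], [[-0.2, -3.3, 0], [0, 0, 0], 2], [[-0.2, -3.3, 0], [0, 0, 0], 2], [[-0.2, -3.3, 0], [0, 0, 0], 2], [[-0.2, -3.3, 0], [0, 0, 0], 2], [[-0.1, -3.3, 0], [0, 0, 0], 2], [[-0.1, -3.3, 0], [0, 0, 0], 2], [[-0.1, -3.3, 0], [0, 0, 0], 2], [[0, -3.3, 0], [0, 0, 0], 2], [[0, -2, 0], [0, 0, 0], 2], [[0, -0.9, 0], [0, 0, 0.022], 2], [[0, 0, 0], [0, 0, 0], 2], [[0, 0, 0], [0, 0, 0], 2], [[0, 0, 0], [0, 0, 0], 2], [[0, 0, 0], [0, 0, 0], 2]])

```text
clock: 14.25
position: [0.4258, 0.0373, 0.3068]
tool_rot: [-3.142, -0.0, 0.123]
force: [0.2, -0.4, -1.3]
grip_width: 0.0248
finger_force: 21.9
```

```bash
python3 - <<'E'
from h import *
st=bot.observe(); print(st["clock"],np.round(st["position"],4),np.round(st["tool_rot"],3),st["grip_width"],st["finger_force"],np.round(st["qpos"],2))
p=bot.grab_frame("wrist"); save(p,"w6.png",None,1.5)
for n,z in dict(card_edge=.06,card=.012,cam_knob_grip=.049,stand=0).items():
    for m in bot.mark_of(n,p)[:1]: print(n,round(m["p"],2),np.round(m["at"]),np.round(onplane(p,m["at"],z,st),4))
e=np.array([.5255,.0505,0]);u=np.array([.9923,.1237,0])
print(proj(p,[e+[0,0,.095],e+.072*u+[0,0,.095]],st)*1.5)
E
```

```text
14.25 [0.4258 0.0373 0.3068] [-3.142 -0.     0.123] 0.024756153396011924 21.867984991986305 [-0.9   0.56  0.92  2.22 -0.72  0.69 -0.92]
card_edge 0.94 [254.  70.] [0.5256 0.0511 0.06  ]
card 0.81 [252.  36.] [0.5622 0.0579 0.012 ]
cam_knob_grip 0.98 [118.  38.] [0.5478 0.1658 0.049 ]
stand 0.88 [200.  43.] [0.5539 0.105  0.    ]
[[382.63959133  94.79108424]
 [382.61652541 -61.66877956]]
```

View pics/w6.png

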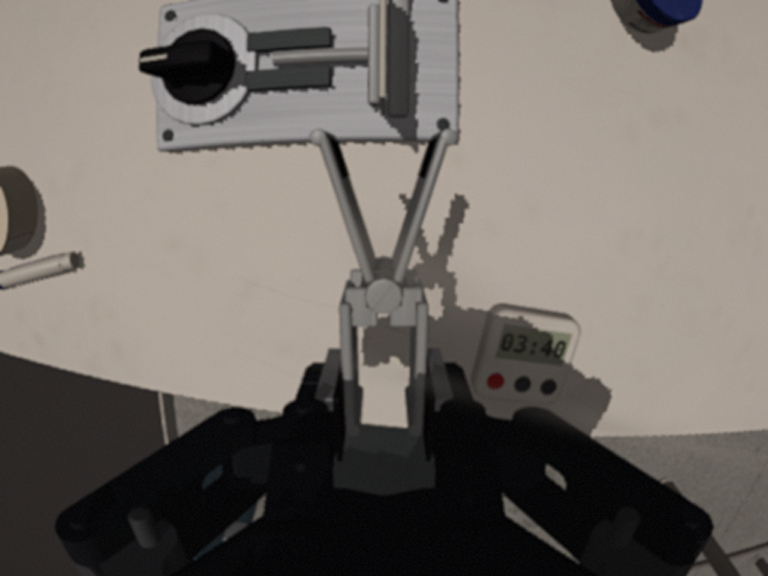

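The card's top edge is at column ~383 with its near end at row ~100. It lines up with the jaw centre at column 383.5. I'll descend, then advance.

arm_command(deltas=[[[0, -0.05, 1.5], [0, 0, 0], 2], [[0, 0, 3], [0, 0, 0], 2], [[0, 0, 2.5], [0, 0, 0], 2], [[0, 0, 1.2], [0, 0, 0], 2], [[0, 0, 0], [0, 0, 0], 2], [[0, 0, 0], [0, 0, 0], 2], [[0.5, 0, 0], [0, 0, 0], 2], [[0.5, 0, 0], [0, 0, 0], 2], [[0.5, 0, 0], [0, 0, 0], 2], [[0.5, 0, 0], [0, 0, 0], 2], [[0, 0, 0], [0, 0, 0], 2], [[0, 0, 0], [0, 0, 0], 2], [[0, 0, 0], [0, 0, 0], 2]])

```text
clock: 15.8
position: [0.4454, 0.0408, 0.2247]
tool_rot: [3.142, 0.0, 0.124]
force: [-0.8, 0.1, -1.4]
grip_width: 0.0246
finger_force: 21.9
```

```bash
python3 - <<'E'
from h import *
st=bot.observe(); print(st["clock"],np.round(st["position"],4),np.round(st["tool_rot"],3),st["grip_width"],st["finger_force"])
p=bot.grab_frame("wrist"); save(p,"w7.png",None,1.5)
e=np.array([.5256,.0508,0]);u=np.array([.9923,.1237,0])
print(proj(p,[e+[0,0,.06],e+[0,0,.095]],st)*1.5)
go(e-.062*u+[0,0,.225],.124)
E
```

```text
15.8 [0.4454 0.0408 0.2247] [3.142 0.    0.124] 0.024603802214352172 21.885177445365116
[[385.45349399 136.61843233]
 [386.25826545 128.96135816]]
delta cm [ 1.89 -0.   -0.03] turn [-0.  0. -0.]
```

View pics/w7.png

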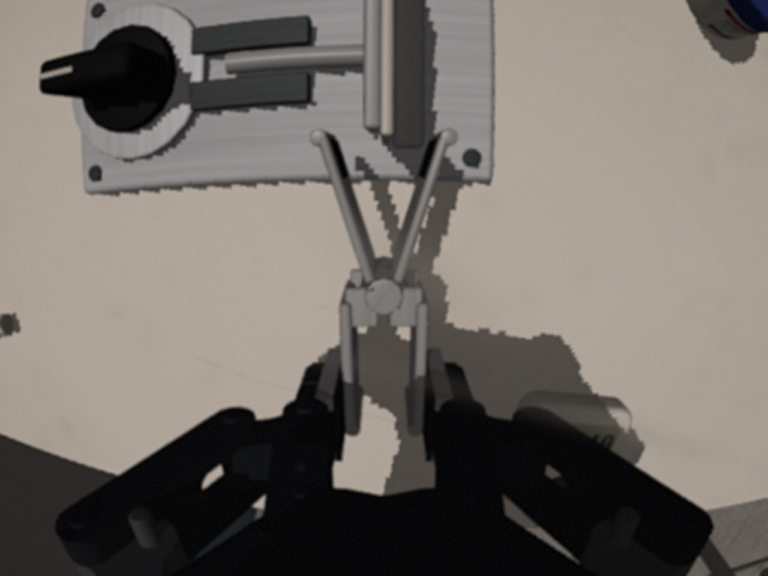

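The card (cream strip, centre column 387, near end at row 133) is right at the tips' line. It sits about 1 mm right of the jaw centre. I'll nudge right and advance 2 cm slowly.

arm_command(deltas=[[[0, 0.08, 0], [0, 0, 0], 2], [[0, 0, 0], [0, 0, 0], 2], [[0.3, 0, 0], [0, 0, 0], 2], [[0.4, 0, 0], [0, 0, 0], 2], [[0.4, 0, 0], [0, 0, 0], 2], [[0.4, 0, 0], [0, 0, 0], 2], [[0.3, 0, 0], [0, 0, 0], 2], [[0.2, 0, 0], [0, 0, 0], 2], [[0, 0, 0], [0, 0, 0], 2], [[0, 0, 0], [0, 0, 0], 2], [[0, 0, 0], [0, 0, 0], 2], [[0, 0, 0], [0, 0, 0], 2]])

```text
clock: 17.05
position: [0.4654, 0.0425, 0.2247]
tool_rot: [-3.142, 0.0, 0.124]
force: [0.2, -0.3, -0.5]
grip_width: 0.0246
finger_force: 21.9
```

```bash
python3 - <<'E'
from h import *
st=bot.observe(); print(st["clock"],np.round(st["position"],4),np.round(st["tool_rot"],3),np.round(st["force"],1),np.round(st["moment"],2),st["grip_width"],st["finger_force"])
p=bot.grab_frame("wrist"); save(p,"w8.png",(150,30,220,165),3.6)
for n,z in dict(card_edge=.06,clip_mouth=.06).items():
    for m in bot.mark_of(n,p)[:1]: print(n,round(m["p"],2),np.round(m["at"]),np.round(onplane(p,m["at"],z,st),4))
E
```

```text
17.05 [0.4654 0.0425 0.2247] [-3.142  0.     0.124] [ 0.2 -0.3 -0.5] [-0.    0.02  0.03] 0.024631995563028464 21.884259106591344
```

View pics/w8.png

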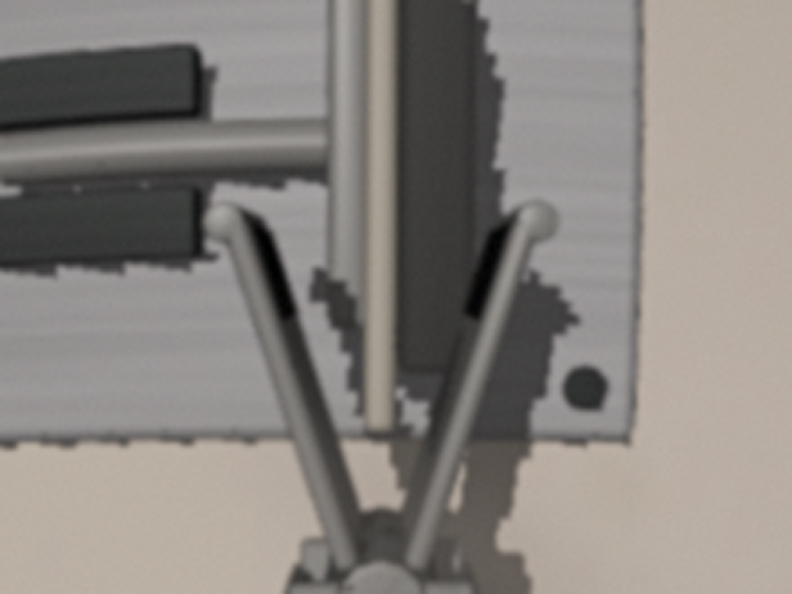

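The card edge (column 380, near end at row 430 on the card's top) is centred between the jaws (tips at columns 223 and 538) with clear gaps both sides. Allowing for perspective it is about 3 mm too deep, so I'll back off 2 mm and settle.

arm_command(deltas=[[[-0.2, 0, 0], [0, 0, 0], 2], [[0, 0, 0], [0, 0, 0], 2], [[0, 0, 0], [0, 0, 0], 2], [[0, 0, 0], [0, 0, 0], 2], [[0, 0, 0], [0, 0, 0], 2]])

```text
clock: 17.7
position: [0.4635, 0.0423, 0.2247]
tool_rot: [3.142, -0.0, 0.124]
force: [0.4, 0.1, -2.0]
grip_width: 0.0251
finger_force: 21.9
```

```bash
python3 -c "
from h import *
s=bot.observe();print(s['position'],s['force'],s['grip_width'],s['finger_force'],abs(s['qd']).max())
print(bot.job_done())"
```

```text
[0.46352507 0.04226653 0.22471235] [ 0.41514716  0.13765869 -1.95908013] 0.025104059906862 21.88448265194893 0.0014335025030986492
the job is handed in; nothing more can be done
None
```

I turned the knob to its end stop, and the arm now holds the clip squeezed open and level round the card's near edge, about halfway down the jaws and clear on both sides; I handed the job in at about 17.7 s, with no verdict shown.

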